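# Show a moulded sole to the inspection camera

### The arm

A 6-joint arm with a two-finger parallel gripper is mounted at the origin on the work surface. World frame = base frame: x ahead of the robot, y to its left, z up, the work surface at z = 0. Lengths are in m, angles in rad, forces in N, time in s.
With the tool pointing down it reaches from about 0.375 to 0.9 m from the base axis. Payload 3.1 kg.
Tool frame: the origin (TCP) lies between the finger pads; the fingertips stand 11 mm ahead of it and the grasp point (between the pads) lies 8 mm behind it; z points along the fingers, y is the line along which they close (so a half turn about z gives the same grasp; the last joint's range is limited). The gripper opens to 87 mm and grips with 3 to 60 N. Pads are 19 mm wide; open, the fingers measure 117 mm over their backs; the gripper's body (75 mm by 190 mm) begins 51 mm behind the grasp point.
Start: joints at [-1.395, 0.527, 1.433, -0, 1.181, -0.178], TCP at [0.217, -0.586, 0.234] pointing down, gripper open.
Joint ranges: [-3.08, 3.08], [-0.75, 2.2], [0.22, 2.44], [-1.43, 4.57], [0, 2.65], [-2.85, 2.85]. Speed limits (rad/s): [2.79, 2.79, 3.14, 3.14, 3.14, 3.14].

### API

Orientations are given as a unit quaternion [x, y, z, w].
In Python, from rig import robot gives the robot as it stands.
- The arm moves only by the tool move_arm, never from a script. Its argument "moves" is text: rows parted by semicolons, each of 7 numbers parted by spaces: the shift along the tool's x, y, z in units of 100 mm (1.0 is 100 mm), then the turn, a rotation vector about the tool's x, y, z in units of 90 degrees (1.0 is 90 degrees), then the opening, from 0 (shut) to 1 (fully open). A call has 1 to 12 rows; each row is the pose to reach, as a shift and turn from the pose commanded when the call began, along the tool's axes at that moment; what a row does not reach only later rows make up. A row lasts 1/10 s, in which the tool goes at most 50 mm and 8.59 degrees, less where a joint would pass 70% of its speed; a pose out of reach is approached as far as the arm can. A call with a number of a shift or a turn outside -1 to 1 is refused whole. A call with a gripper value outside its range is refused whole. The fingers move at their own pace and stop on an object; "squeeze" is the grip in N (left out, the last holds). Time passes only in rows, so rows that repeat a pose let the fingers close. It gives the time, the measured TCP pose, the force, the opening and the grip force at its end, in the units of the state.
- robot.get_obs(): the state, without advancing time (a new reading comes with each control period).
- robot.camera(name): name is "scene" or "top"; returns a dict with "image" (384x512x3 uint8, red, green, blue), "intrinsics" (3x3 intrinsics, pixels), "dist_coeffs" ([k1, k2, p1, p2, k3] as OpenCV has them; the pictures are not rectified), "extrinsics" (4x4, takes a point from world to camera coordinates). Camera axes: x right, y up, looking along -z (the intrinsics and any distortion apply to the point x, -y, -z); pixel columns grow to the right and rows downward; lengths in m; the calibration is good to about 2 mm. A picture is of the moment at which its call begins. There is no depth.
- robot.hand_in(): hands the job in; it is judged then, once.
The state is a dict: "time": time; "q": joint angles; "joint_velocities": joint speeds; "joint_torque": joint torques, N m; "position": TCP position; "tool_rot": TCP orientation; "ft_force": force on the tool from outside, world axes, zero at the start; "moment": the same for the moment, N m; "grip_width": finger opening in m; "grip_force": force on a finger pad.
Only numpy, scipy, OpenCV 4.12 (cv2) and the standard library are available. Lean on these libraries where they do the work, as an engineer would, in place of code of your own. Each camera call takes 0.05 s, during which the arm holds its last target. There are 200 camera calls.

### The job

Take the small shoe sole, the shortest of the three, out of the cooling rack and hold it up in the air for the inspection camera: ribbed tread squarely facing the lens, sole centred on the lens's line of sight, 20 cm in front of the lens, its long direction level. Do not touch the camera or its stand, and leave the other soles, the jar and the brush where they are. Finish while still holding the sole there, steady in the gripper: do not put it down or let go.

Things in the scene. Friction and masses are not known exactly. Their poses are not given: they have to be found in the camera images.
- small_sole: Sole to show: tan rubber, 202 mm long, 76 mm wide, on its long edge in a rack slot, 60 to 130 g, leaning up to 5 degrees. Origin: on its lower edge, under the waist, 10 mm above the table. Own x to the toe (toe end +110 mm, heel end -92), z up across its width, y out of the ribbed tread. Base 10 mm thick (y -5 to +5); tread ribs reach y = +9 on heel and forefoot (x below -44, above +25 mm).
- small_sole_mid (a point): Centre of the small sole's outline, in the middle of its 10 mm thickness: x = +9, y = 0, z = 38 mm in the sole's own frame, same axes. This is the point to bring before the lens.
- small_sole_waist (a point): Middle of the upper edge of the small sole's waist: x = 0, y = 0, z = 58 mm in the sole's frame, same axes. Around it (25 mm either way along x) both faces are smooth and 10 mm apart: pinch here from above, across y.
- large_sole_a: A larger sole of the same shape and material, 259 mm long and 97 mm wide, on its long edge in another slot; leave it. Origin and axes as for the small sole; 10 mm thick plus 4 mm ribs.
- large_sole_b: The second larger sole, like large_sole_a; leave it.
- rack: Fixed aluminium plate 260 (x) by 250 (y) by 10 mm, origin under its centre. Three slots along x at y = -75, 0, +75 mm, each between four 8 mm steel pins at x = +65 and -65 mm, tops 60 mm above the table, 18 mm clear across. Which slot holds which sole varies. All treads face the rack's +y. The room between neighbours near x = 0 is free for fingers.
- lens (a point): Centre of the lens glass of the inspection camera (48 mm black barrel on a grey box head), 0.26 to 0.29 m above the table. It looks along its own -x, slanting down 11 to 32 degrees; own y is level, z up across the line of sight. The sole's centre belongs 200 mm out along -x, the sole's own y pointing along this +x. The head stays as set (stiff hinge).
- camera_stand: Fixed camera stand: foot 120 x 110 x 12 mm, 22 mm round post, fork holding the head (85 x 66 x 56 mm) 300 mm above the table. Origin under the centre of the foot; the lens glass is 70 mm from the hinge on the post's axis, towards -x. Do not touch stand or head.
- jar: Closed amber glass jar with a steel lid, 68 mm across, 100 mm tall, loose on the table; leave it. Origin under its centre.
- brush: Hand brush lying on the table; leave it. Origin underneath its middle.
Things that resemble listed ones, but are neither listed nor needed, are in the scene too. Leave any purple or turquoise look-alike of the small_sole alone.

How it is judged:
By the outcome, as a careful person would: the job done as asked, in the order asked, and still so for the second after the job is handed in, while the arm keeps its last pose, push and grip.
It also fails if it takes over 38 s, if anything falls off the work surface, if the arm or the gripper's body presses on something with over 40 N, if the wrist force passes 120 N, or if a joint passes its speed limit or range.

## Working session

There is one attempt and no reset: what is moved stays moved. The work goes in short steps, Python scripts to look and compute and a tool call to move; the robot and the scene stay as the last step left them, time stands still between calls to the robot, and variables do not carry over. Pictures are saved under pics/ and viewed, at most 10 in all, crops included, and the job is handed in when it is done.

Besides the shell and the picture viewer there is one more tool, called after "Call:" as name(argument=value, ...) on one line, values as JSON. move_arm: Moves the arm, as the interface text tells. Shifts and turns lie within -1 to 1; 1 stands for 100 mm of shift or 90 degrees of turn. Its arguments: {"type":"object","properties":{"moves":{"type":"string"},"squeeze":{"type":"number"}},"required":["moves"]}

```bash
mkdir -p pics; ls; python3 - <<'E'
from rig import robot
import cv2,numpy as np
for n in("scene","top"):
    c=robot.camera(n); cv2.imwrite(f"pics/{n}0.png",c["image"][:,:,::-1])
    np.savez(f"pics/{n}0.npz",**c)
    print(n,c["intrinsics"].tolist(),c["dist_coeffs"],np.round(c["extrinsics"],3).tolist())
o=robot.get_obs();print(o["time"],o["position"],o["tool_rot"])
E
```

```text
pics
scene [[396.6962201967109, 0.0, 260.23750047823415], [0.0, 396.6962201967109, 187.29838299700214], [0.0, 0.0, 1.0]] [-0.1398019  0.         0.         0.         0.       ] [[0.491, 0.871, -0.018, -0.181], [-0.623, 0.366, 0.691, 0.17], [0.608, -0.329, 0.722, -1.779], [0.0, 0.0, 0.0, 1.0]]
top [[497.85419551195633, 0.0, 258.116378259492], [0.0, 497.85419551195633, 186.30237504808568], [0.0, 0.0, 1.0]] [0.07348453 0.         0.         0.         0.        ] [[-0.02, -1.0, -0.011, -0.049], [0.998, -0.021, 0.055, -0.495], [-0.055, -0.01, 0.998, -1.658], [0.0, 0.0, 0.0, 1.0]]
0.1 [ 0.21646859 -0.58565106  0.23268749] [ 9.84394911e-01  1.75970938e-01  2.17750818e-06 -9.42384910e-04]
```

View pics/scene0.png

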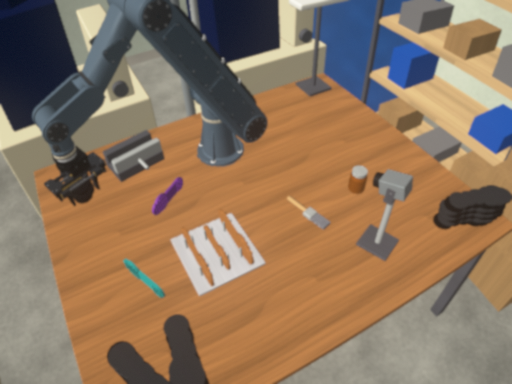

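View pics/top0.png

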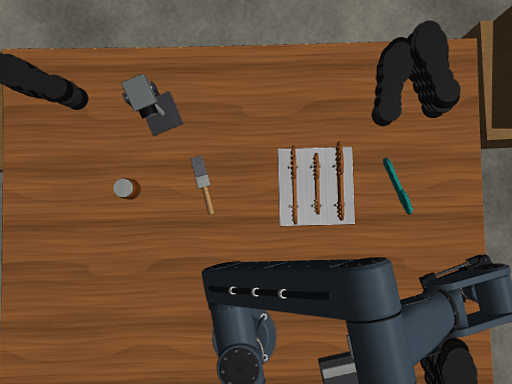

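The top view shows three soles in the rack at columns 294, 317 and 340. The middle one, around (317,183), is the shortest. Look-alikes are turquoise at (397,186) in the top view and purple at (167,196) in the scene view. The camera is at (140,95) in the top view and (393,185) in the scene view. I'll check the choice in one close crop.

```bash
python3 - <<'E'
import cv2,numpy as np
t=cv2.imread("pics/top0.png");s=cv2.imread("pics/scene0.png")
def c(i,x,y,w,h,W,H):return cv2.resize(i[y:y+h,x:x+w],(W,H),interpolation=cv2.INTER_CUBIC)
a=np.hstack([c(t,272,138,90,92,390,300*4//3),c(s,168,205,100,92,400,400)])
b=np.hstack([c(t,115,68,75,72,200,190),c(t,115,68,75,72,190,190)[:, :0],c(s,340,150,90,110,200,190),np.zeros((190,390,3),np.uint8)])
cv2.imwrite("pics/crop1.png",np.vstack([a,b]))
E
```

```text
(no output)
```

View pics/crop1.png

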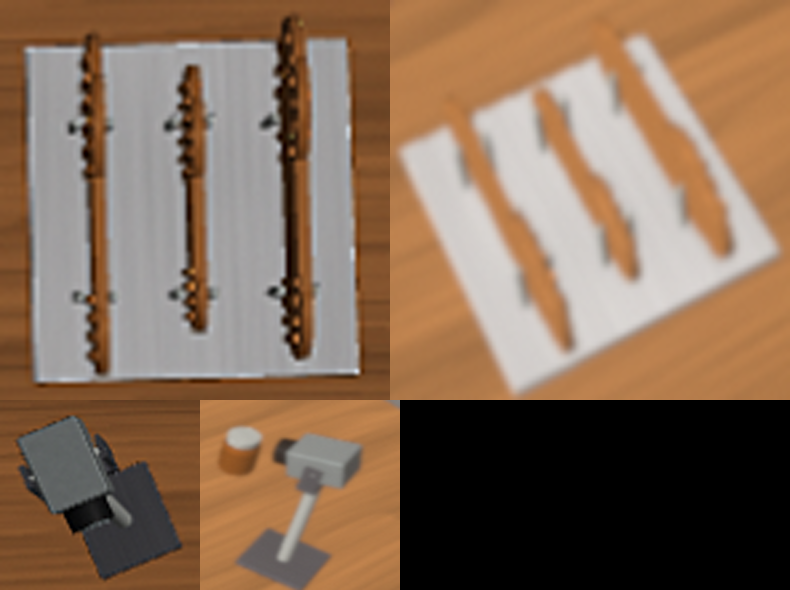

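The middle sole is clearly the shortest, tan and ribbed to image-left (world +y). Its longer ribbed end, the toe, points image-up (world +x). The lens barrel faces image down-right. Next I'll magnify the camera to pick its corners.

```bash
python3 - <<'E'
import cv2,numpy as np
t=cv2.imread("pics/top0.png");s=cv2.imread("pics/scene0.png")
def c(i,x,y,w,h,k):
    o=cv2.resize(i[y:y+h,x:x+w],None,fx=k,fy=k,interpolation=cv2.INTER_CUBIC)
    o=cv2.convertScaleAbs(o,alpha=1.3,beta=25)
    for j in range(0,w,10):cv2.putText(o,str(x+j),(j*k,8),0,.3,(255,255,0));cv2.line(o,(int((j+.5)*k),10),(int((j+.5)*k),16),(255,255,0))
    for j in range(0,h,10):cv2.putText(o,str(y+j),(0,int((j+.5)*k)+3),0,.3,(255,255,0));cv2.line(o,(20,int((j+.5)*k)),(26,int((j+.5)*k)),(255,255,0))
    return o
a=c(t,116,68,72,72,8); cv2.imwrite("pics/crop2.png",a)
cv2.imwrite("pics/crop3.png",c(s,350,160,68,70,8))
E
```

```text
(no output)
```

View pics/crop2.png

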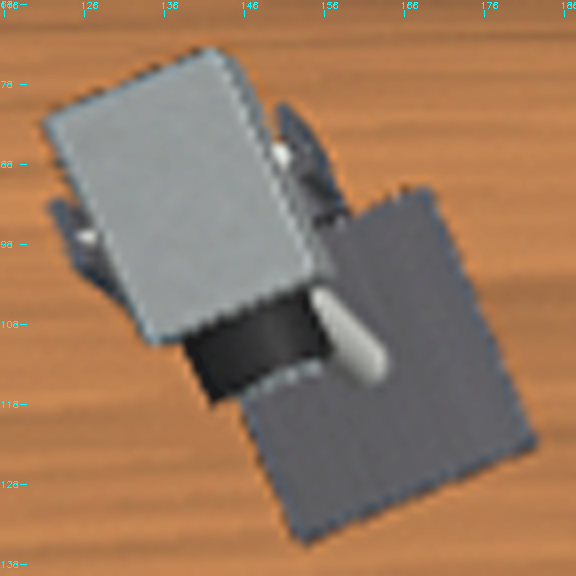

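View pics/crop3.png

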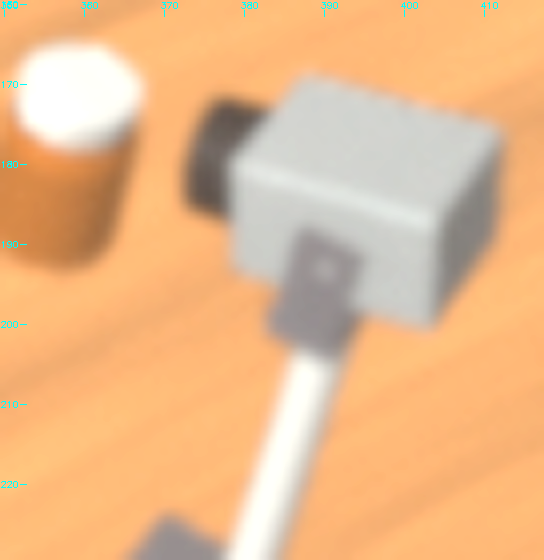

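The crops give the corners. In the top view the head's top face is at (121,83), (141.5,73.5), (155,102) and (135,110), and the foot corners at (169,91), (182.6,122.8) and (153.6,135.4). In the scene view the head corners are (388.5,169), (378.5,180), (404,186.5), (412,175.5), (378.5,193) and (403.5,200.5). I'll solve the camera pose from these and measure the sole.

```bash
cat > h.py <<'E'
import cv2,numpy as np
from scipy.optimize import least_squares
from scipy.spatial.transform import Rotation as R
F=np.diag([1,-1,-1.])
def proj(c,P):
    E=c["extrinsics"]; return cv2.projectPoints(np.atleast_2d(P).astype(float),cv2.Rodrigues(F@E[:3,:3])[0],F@E[:3,3],c["intrinsics"],c["dist_coeffs"])[0][:,0]
def ray(c,uv):
    E=c["extrinsics"]; u=cv2.undistortPoints(np.array(uv,float).reshape(-1,1,2),c["intrinsics"],c["dist_coeffs"])[:,0]
    d=(F@np.c_[u,np.ones(len(u))].T).T@E[:3,:3]; return -E[:3,:3].T@E[:3,3],d
def onz(c,uv,z):
    o,d=ray(c,uv); return o+d*((z-o[2])/d[:,2])[:,None]
E
python3 - <<'E'
from h import *
t=dict(np.load("pics/top0.npz"));s=dict(np.load("pics/scene0.npz"))
print("foot",onz(t,[[168.9,91.25],[182.6,122.75],[153.6,135.4]],.012).round(4).tolist())
T=[[121.1,82.75],[141.5,73.5],[154.7,102],[134.9,110.25],[168.9,91.25],[182.6,122.75],[153.6,135.4]]
S=[[388.5,168.9],[378.5,180.1],[404.1,186.4],[412,175.5],[378.5,193],[403.5,200.5]]
h=lambda sx,sy,sz:(sx*.0425,sy*.033,sz*.028)
HT=np.array([h(-0+1,1,1),h(1,-1,1),h(-1,-1,1),h(-1,1,1)])
HS=np.array([h(-1,1,1),h(-1,-1,1),h(1,-1,1),h(1,1,1),h(-1,-1,-1),h(1,-1,-1)])
FT=np.array([(.06,-.055,.012),(-.06,-.055,.012),(-.06,.055,.012)])
def model(p):
    x,y,yaw,tilt,ox,oz=p[:6]
    Y=R.from_euler("z",yaw); H=Y*R.from_euler("y",-tilt)
    b=np.array([x,y,.3]); f=lambda Q:b+H.apply(Q+[ox,0,oz])
    return f(HT),f(HS),Y.apply(FT)+[x,y,0],b+H.apply([-.07,0,0]),H
def res(p,full=False):
    a,b,c,_,_=model(p)
    r=np.r_[proj(t,np.vstack([a,c]))-T,proj(s,b)-S-p[6:8]]
    return r if full else np.r_[r.ravel(),p[4:6]/.005,p[6:]/1.]
r=least_squares(res,[.7,.2,.4,.35,0,0,0,0],loss="soft_l1")
print(r.x.round(4),np.degrees(r.x[2:4]));print(res(r.x,1).round(1).tolist())
L,H=model(r.x)[3:];print("lens",L,"x",H.apply([1,0,0]));print("lens px",proj(t,L),proj(s,L))
J=r.jac;print("sd",np.sqrt(np.diag(np.linalg.inv(J.T@J))).round(4)*.6)
# sole
im=t["image"];hsv=cv2.cvtColor(im,cv2.COLOR_RGB2HSV)
m=np.zeros(im.shape[:2],np.uint8);m[145:230,280:353]=((hsv[145:230,280:353,1]>90)*255)
n,l,st,ce=cv2.connectedComponentsWithStats(m)
for i in range(1,n):
    if st[i,4]>40:
        v,u=np.nonzero(l==i);print(st[i],ce[i])
        if abs(ce[i][0]-317)<8:
            for z in(.05,.068):
                print(z,onz(t,[[u[v==v.min()].mean(),v.min()-.5],[u[v==v.max()].mean(),v.max()+.5]],z).round(4).tolist())
            for q in range(v.min(),v.max()+1,4):print(q,u[v==q].min(),u[v==q].max(),im[q,310:324,0].tolist())
E
```

```text
foot [[0.8224, 0.2368, 0.012], [0.7143, 0.1921, 0.012], [0.6732, 0.2903, 0.012]]
[ 7.479e-01  2.649e-01  3.914e-01  2.409e-01 -1.000e-04 -5.000e-04
 -5.819e-01  2.859e-01] [22.42686815 13.80388932]
[[-1.2, -0.5], [0.8, -0.7], [1.2, 0.1], [-1.1, 1.2], [-0.1, -0.6], [0.3, 0.2], [-0.8, 0.5], [-1.4, -1.0], [-0.8, -0.3], [0.1, 0.7], [1.0, -1.0], [-0.3, 1.0], [0.4, 1.0]]
lens [0.6851075  0.23900353 0.28329804] x [0.89766974 0.37048533 0.23859938]
lens px [[150.47743401 115.76862305]] [[374.06115135 178.87701963]]
sd [0.00126 0.00102 0.01236 0.02466 0.0015  0.0021  0.41724 0.50874]
[280 145  73  79 954] [319.86477987 175.35220126]
0.05 [[0.6256, -0.2523, 0.05], [0.3677, -0.1771, 0.05]]
0.068 [[0.6231, -0.2504, 0.068], [0.3681, -0.176, 0.068]]
145 280 352 [119, 116, 117, 118, 118, 117, 117, 117, 118, 120, 120, 120, 121, 123]
149 292 352 [171, 171, 166, 161, 162, 163, 162, 165, 164, 165, 165, 166, 170, 167]
153 291 352 [167, 167, 166, 165, 140, 67, 89, 108, 157, 168, 165, 164, 168, 167]
157 291 343 [165, 170, 161, 97, 65, 124, 128, 132, 155, 169, 165, 162, 168, 167]
161 291 343 [163, 167, 167
[... 2353 characters left out ...]
169, 154, 77, 76, 149, 140, 147, 169, 165, 161, 163]
201 315 319 [162, 161, 163, 156, 101, 65, 77, 122, 139, 144, 167, 166, 161, 163]
205 316 319 [146, 68, 62, 142, 146, 88, 41, 99, 146, 129, 100, 133, 150, 166]
209 316 319 [164, 162, 163, 170, 164, 113, 63, 84, 116, 133, 172, 169, 163, 162]
213 317 318 [163, 163, 162, 164, 172, 157, 93, 62, 66, 109, 177, 168, 164, 161]
[280 224  73   6 352] [318.52840909 227.04545455]
0.05 [[0.3646, -0.3476, 0.05], [0.347, -0.245, 0.05]]
0.068 [[0.365, -0.3446, 0.068], [0.3476, -0.2431, 0.068]]
224 343 352 [174, 176, 174, 173, 175, 173, 172, 170, 170, 175, 175, 174, 171, 166]
228 280 352 [122, 122, 123, 122, 119, 118, 118, 117, 117, 117, 118, 117, 117, 117]
```

```bash
cat > fit.py <<'E'
from h import *
t=dict(np.load("pics/top0.npz"));s=dict(np.load("pics/scene0.npz"))
T=np.array([[121.1,82.75],[141.5,73.5],[154.7,102],[134.9,110.25],[168.9,91.25],[182.6,122.75],[153.6,135.4],[142.1,117.75],[156.75,111.9]])
S=np.array([[388.5,168.9],[378.5,180.1],[404.1,186.4],[412,175.5],[378.5,193],[403.5,200.5],[374.9,178.9]])
sg=np.array
HT=sg([(1,1,1),(1,-1,1),(-1,-1,1),(-1,1,1)]);HS=sg([(-1,1,1),(-1,-1,1),(1,-1,1),(1,1,1),(-1,-1,-1),(1,-1,-1)])
FT=sg([(.06,-.055,.012),(-.06,-.055,.012),(-.06,.055,.012)])
def pose(p):
    x,y,yaw,tilt=p[:4];Y=R.from_euler("z",yaw);H=Y*R.from_euler("y",-tilt);b=np.array([x,y,.3]);return b,Y,H
def res(p,full=False):
    b,Y,H=pose(p);d=sg([.0425,.033,.028])+p[4:7];o=sg([p[7],0,p[8]])
    f=lambda Q:b+H.apply(Q*d+o)
    l=b+H.apply([[-.07,.024,0],[-.07,-.024,0],[-.07,0,0]])
    r=np.r_[proj(t,np.vstack([f(HT),Y.apply(FT)+[b[0],b[1],0],l[:2]]))-T-p[11:13],proj(s,np.vstack([f(HS),l[2]]))-S-p[9:11]]
    return r if full else np.r_[r.ravel()/.5,p[4:7]/.002,p[7:9]/.004,p[9:]/.5]
if __name__=="__main__":
    r=least_squares(res,[.75,.26,.39,.3]+[0]*9)
    print(r.x.round(4),np.degrees(r.x[2:4]));print(res(r.x,1).round(1).tolist())
    b,Y,H=pose(r.x);print(2*r.cost,"lens",b+H.apply([-.07,0,0]))
    print("sd",np.degrees(np.sqrt(np.diag(np.linalg.inv(r.jac.T@r.jac)))[2:4]))
    for ti in range(10,30,3):
        g=lambda q:res(np.r_[q[:3],np.radians(ti),q[3:]]);k=least_squares(g,np.delete(r.x,3));print(ti,2*k.cost)
E
python3 fit.py
```

```text
[ 7.501e-01  2.665e-01  3.855e-01  2.343e-01 -1.800e-03 -2.600e-03
 -1.500e-03 -1.700e-03  6.000e-04 -1.795e-01  9.320e-02 -3.218e-01
 -1.980e-01] [22.08836161 13.42395359]
[[-0.0, -0.3], [0.3, 0.3], [-0.1, -0.2], [-0.7, 0.1], [-0.1, -1.0], [0.1, -0.1], [-1.0, 0.0], [0.1, 0.8], [1.2, 0.1], [-1.1, -0.1], [0.2, -0.3], [-0.1, 0.5], [0.2, -0.1], [0.5, 0.1], [0.1, 0.1], [0.2, -0.1]]
31.856146368923497 lens [0.68699613 0.24092964 0.28374918]
sd [0.45411689 0.92089983]
10 45.126902975529276
13 32.05774156925833
16 39.246432244031105
19 66.32576180043684
22 113.27248205146864
25 180.47871515953182
28 268.7990342131054
```

```bash
cat >> h.py <<'E'
def plan(p0,q0,p1,R1,frac=None):
    """shift/turn (tool units) from pose 0 to pose 1, and the fractions per call"""
    R0=R.from_quat(q0); d=R0.inv().apply(np.array(p1)-p0)/.1; w=(R0.inv()*R1).as_rotvec()/(np.pi/2)
    print("shift",d.round(3),"turn",w.round(3))
    return d,w
def tool(yaw):return R.from_euler("z",yaw,degrees=True)*R.from_euler("x",180,degrees=True)
E
python3 - <<'E'
from h import *
from rig import robot
t=dict(np.load("pics/top0.npz"));im=t["image"]
hsv=cv2.cvtColor(im,cv2.COLOR_RGB2HSV)
m=((hsv[...,1]<60)&(hsv[...,2]>130)).astype(np.uint8);m[:,:260]=0;m[:130]=0;m[250:]=0;m[:,370:]=0
c=max(cv2.findContours(cv2.morphologyEx(m,cv2.MORPH_CLOSE,np.ones((15,15))),0,2)[0],key=cv2.contourArea)
P=onz(t,c[:,0].astype(float),.010)[:,:2].astype(np.float32);r=cv2.minAreaRect(P);print("rack",r)
# sole waist top edge: saturation-weighted columns minus dark
for v in (181,184,187,190,193):
    print(v,hsv[v,312:323,1].tolist(),hsv[v,312:323,2].tolist())
print(onz(t,[[316.5,187],[317.5,187],[318,187]],.068).round(4).tolist())
o=robot.get_obs()
plan(o["position"],o["tool_rot"],[.489,-.254,.16],tool(180))
E
```

```text
rack ((0.49120596051216125, -0.2514886260032654), (0.25861266255378723, 0.24941791594028473), 0.16629575192928314)
181 [3, 4, 9, 255, 181, 179, 150, 48, 12, 3, 5] [163, 171, 143, 44, 110, 144, 141, 154, 171, 161, 158]
184 [3, 3, 7, 255, 184, 177, 169, 71, 13, 3, 2] [162, 169, 142, 41, 108, 147, 140, 148, 172, 163, 157]
187 [0, 5, 5, 255, 186, 176, 170, 70, 13, 2, 3] [161, 170, 141, 31, 93, 146, 141, 150, 173, 164, 160]
190 [2, 3, 2, 148, 191, 176, 192, 88, 13, 3, 2] [161, 171, 144, 55, 92, 146, 138, 145, 176, 165, 159]
193 [2, 3, 2, 146, 193, 175, 189, 87, 16, 3, 3] [161, 172, 147, 47, 78, 147, 139, 146, 178, 166, 161]
[[0.4847, -0.2484, 0.068], [0.4846, -0.2517, 0.068], [0.4846, -0.2533, 0.068]]
shift [ 3.705 -2.166  0.732] turn [ 0.    -0.002 -1.775]
```

Call:
move_arm(moves="0.95 -0.55 0 0 0 -0.9 0.6; 0.95 -0.55 0 0 0 -0.9 0.6; 0.95 -0.55 0 0 0 -0.9 0.6; 0.95 -0.55 0 0 0 -0.9 0.6; 0.95 -0.55 0 0 0 -0.9 0.6; 0.95 -0.55 0 0 0 -0.9 0.6; 0.95 -0.55 0 0 0 -0.9 0.6; 0.95 -0.55 0 0 0 -0.9 0.6; 0.95 -0.55 0 0 0 -0.9 0.6; 0.95 -0.55 0 0 0 -0.9 0.6")

```text
time: 1.1
position: [0.2865, -0.5014, 0.2331]
tool_rot: [0.633, 0.774, 0.0, -0.0]
ft_force: [0.7, -0.4, 0.1]
grip_width: 0.0521
grip_force: 0.0
```

```bash
cat > p.py <<'E'
from h import *
from rig import robot
import sys
o=robot.get_obs();print(o["time"],np.round(o["position"],4),np.round(o["q"],2))
a=[float(v) for v in sys.argv[1:]]
plan(o["position"],o["tool_rot"],a[:3],tool(a[3]))
E
python3 p.py .489 -.252 .18 180
```

```text
1.1 [ 0.2865 -0.5014  0.2331] [-1.25  0.46  1.55 -0.    1.12 -1.45]
shift [2.039 2.482 0.533] turn [ 0.    -0.001 -0.872]
```

Call:
move_arm(moves="0.82 1 0.2 0 0 -0.872 0.6; 0.82 1 0.2 0 0 -0.872 0.6; 0.82 1 0.2 0 0 -0.872 0.6; 0.82 1 0.2 0 0 -0.872 0.6; 0.82 1 0.2 0 0 -0.872 0.6; 0.82 1 0.2 0 0 -0.872 0.6; 0.82 1 0.2 0 0 -0.872 0.6; 0.82 1 0.2 0 0 -0.872 0.6; 0.82 1 0.2 0 0 -0.872 0.6; 0.82 1 0.2 0 0 -0.872 0.6")

```text
time: 2.1
position: [0.3685, -0.4015, 0.2132]
tool_rot: [0.002, 1.0, 0.0, -0.0]
ft_force: [0.6, -0.1, -0.2]
grip_width: 0.0522
grip_force: 0.0
```

```bash
python3 p.py .489 -.252 .18 180
```

```text
2.1 [ 0.3685 -0.4015  0.2132] [-1.03  0.45  1.66  0.    1.04 -2.6 ]
shift [-1.199  1.499  0.333] turn [ 0.    -0.    -0.002]
```

Call:
move_arm(moves="-0.3 0.38 0 0 0 0 0.6; -0.6 0.75 0 0 0 0 0.6; -0.8 1 0 0 0 0 0.6; -0.8 1 0 0 0 0 0.6")

```text
time: 2.5
position: [0.4507, -0.2986, 0.2133]
tool_rot: [0.001, 1.0, 0.001, -0.0]
ft_force: [-0.5, 0.3, 0.3]
grip_width: 0.0523
grip_force: 0.0
```

Call:
move_arm(moves="-0.2 0.25 0.1 0 0 0 0.6; -0.4 0.5 0.33 0 0 0 0.6; -0.4 0.5 0.33 0 0 0 0.6; -0.4 0.5 0.33 0 0 0 0.6")

```text
time: 2.9
position: [0.4889, -0.2524, 0.18]
tool_rot: [0.002, 1.0, 0.0, -0.001]
ft_force: [-0.4, -0.5, 0.4]
grip_width: 0.0518
grip_force: 0.0
```

```bash
python3 p.py .489 -.252 .053 180; python3 - <<'E'
from rig import robot
import cv2
a=robot.camera("top")["image"][:,:,::-1];b=robot.camera("scene")["image"][:,:,::-1]
cv2.imwrite("pics/c4.png",cv2.hconcat([cv2.resize(a[120:250,250:380],(400,400)),cv2.resize(b[150:310,150:310],(400,400))]))
E
```

```text
2.9 [ 0.4889 -0.2524  0.18  ] [-0.68  0.5   1.67 -0.    0.97 -2.25]
shift [-0.003  0.004  1.27 ] turn [ 0.    -0.001 -0.003]
```

View pics/c4.png

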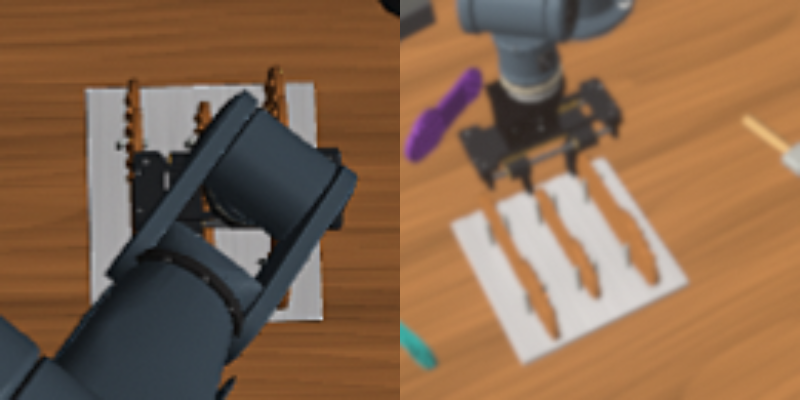

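The gripper is straddling the middle sole. In the scene crop one finger is on each side of its waist at about (560,165). The way down is clear.

Call:
move_arm(moves="0 0 0.3 0 0 0 0.6; 0 0 0.6 0 0 0 0.6; 0 0 0.9 0 0 0 0.6; 0 0 1 0 0 0 0.6")

```text
time: 3.4
position: [0.4877, -0.2529, 0.0788]
tool_rot: [0.003, 1.0, 0.001, -0.001]
ft_force: [0.0, -0.7, 0.8]
grip_width: 0.0519
grip_force: 0.0
```

Call:
move_arm(moves="0 0 0.12 0 0 0 0.6; 0 0 0.25 0 0 0 0.6; 0 0 0.25 0 0 0 0.6")

```text
time: 3.7
position: [0.4889, -0.2524, 0.0548]
tool_rot: [0.002, 1.0, 0.0, -0.001]
ft_force: [-0.9, 0.7, 0.1]
grip_width: 0.0524
grip_force: 0.0
```

Call:
move_arm(moves="0 0 0 0 0 0 0.3; 0 0 0 0 0 0 0.15; 0 0 0 0 0 0 0; 0 0 0 0 0 0 0; 0 0 0 0 0 0 0; 0 0 0 0 0 0 0; 0 0 0 0 0 0 0; 0 0 0 0 0 0 0", squeeze=25)

```text
time: 4.5
position: [0.4892, -0.2514, 0.0556]
tool_rot: [0.002, 1.0, 0.001, -0.0]
ft_force: [1.5, 4.7, 2.9]
grip_width: 0.0097
grip_force: 25.0
```

Call:
move_arm(moves="0 0 -0.1 0 0 0 0; 0 0 -0.25 0 0 0 0; 0 0 -0.45 0 0 0 0; 0 0 -0.65 0 0 0 0; 0 0 -0.85 0 0 0 0; 0 0 -1 0 0 0 0; 0 0 -1 0 0 0 0")

```text
time: 5.2
position: [0.4907, -0.254, 0.1581]
tool_rot: [0.002, 1.0, -0.002, 0.002]
ft_force: [-0.5, -1.3, -1.3]
grip_width: 0.0096
grip_force: 25.0
```

Call:
move_arm(moves="0 0 -0.2 0 0 0 0; 0 0 -0.4 0 0 0 0; 0 0 -0.6 0 0 0 0; 0 0 -0.8 0 0 0 0; 0 0 -0.9 0 0 0 0; 0 0 -0.9 0 0 0 0")

```text
time: 5.8
position: [0.4898, -0.253, 0.2464]
tool_rot: [0.002, 1.0, -0.001, 0.001]
ft_force: [0.4, 0.1, -1.2]
grip_width: 0.0099
grip_force: 25.0
```

```bash
python3 - <<'E'
from h import *
from rig import robot
for n in("top","scene"):
    c=robot.camera(n);np.savez(f"pics/{n}5.npz",**c)
    cv2.imwrite(f"pics/{n}5.png",c["image"][:,:,::-1])
o=robot.get_obs();print(o["time"],o["position"],o["tool_rot"],o["grip_width"],o["ft_force"],o["moment"])
a=cv2.imread("pics/top5.png");b=cv2.imread("pics/scene5.png")
cv2.imwrite("pics/c5.png",cv2.hconcat([cv2.resize(a[120:250,250:380],(400,400)),cv2.resize(b[120:280,150:310],(400,400))]))
E
```

```text
5.9 [ 0.48879364 -0.25208135  0.24463616] [ 2.26962808e-03  9.99997150e-01  3.98383141e-04 -6.24691649e-04] 0.009582661961545766 [ 0.63993607  0.42413072 -0.996278  ] [ 0.08956543 -0.09556898 -0.01243128]
```

View pics/c5.png

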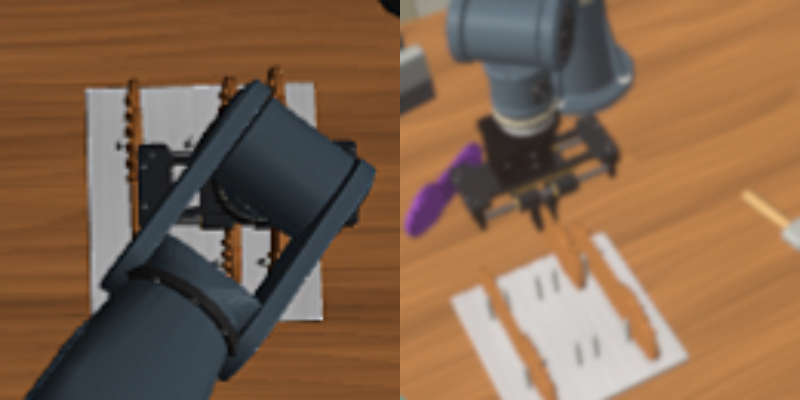

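The sole is lifted clear: toe tip at about (324,145) and heel end at (325,213) in the top view, with the slot below it empty. I'll plan the transfer in five equal stages and measure the grip offset along x.

```bash
cat > goal.py <<'E'
from h import *
def goal(yaw=22.2,tilt=13.5,L=(.6865,.2405,.2835),mid=(-.009,0,.0076),dist=.2):
    H=R.from_euler("z",yaw,degrees=True)*R.from_euler("y",-tilt,degrees=True)
    X=H.apply([1,0,0]);Y=H.apply([0,1,0]);Z=H.apply([0,0,1])
    # sole y=X, sole z=Z, sole x=-Y ; tool x=-sole x, tool y=sole y, tool z=-sole z
    Rt=R.from_matrix(np.c_[Y,X,-Z]);C=np.array(L)-dist*X
    return C-Rt.apply(mid),Rt,C
E
python3 - <<'E'
from goal import *
from rig import robot
c=dict(np.load("pics/top5.npz"));hsv=cv2.cvtColor(c["image"],cv2.COLOR_RGB2HSV)
m=(hsv[130:230,318:332,1]>90);r=np.nonzero(m.sum(1)>=2)[0]+130;print(r)
print(onz(c,[[324.4,r.min()-.5],[325.4,r.max()+.5]],.24).round(4).tolist())
o=robot.get_obs();p,Rt,C=goal();print(p,C)
p0=o["position"];R0=R.from_quat(o["tool_rot"]);w=(R0.inv()*Rt).as_rotvec();n=5
for k in range(n):
    Ra=R0*R.from_rotvec(w*k/n);print(Ra.inv().apply((p-p0)/n).round(4)*10,(w/n/(np.pi/2)).round(3))
E
```

```text
[130 131 132 133 134 135 136 137 138 139 140 141 142 143 144 145 146 147
 148 149 150 151 152 153 155 156 191 192 193 194 195 196 197 198 199 200
 201 202 203 204 205 206 207 208 209 210]
[[0.6428, -0.2572, 0.24], [0.4075, -0.2538, 0.24]]
[0.50139903 0.17468227 0.24420094] [0.50644226 0.1670198  0.23681093]
[-0.021  0.854  0.002] [-0.026 -0.018  0.149]
[0.178 0.834 0.035] [-0.026 -0.018  0.149]
[0.368 0.768 0.06 ] [-0.026 -0.018  0.149]
[0.538 0.658 0.077] [-0.026 -0.018  0.149]
[0.678 0.512 0.084] [-0.026 -0.018  0.149]
```

Call:
move_arm(moves="-0.01 0.2 0 -0.007 -0.005 0.037 0; -0.01 0.42 0 -0.013 -0.009 0.075 0; -0.02 0.64 0 -0.02 -0.014 0.112 0; -0.02 0.85 0 -0.026 -0.018 0.149 0")

```text
time: 6.3
position: [0.4908, -0.1661, 0.2439]
tool_rot: [0.12, 0.992, 0.021, 0.013]
ft_force: [1.1, 0.4, -0.8]
grip_width: 0.0099
grip_force: 25.0
```

Call:
move_arm(moves="0.04 0.2 0.01 -0.007 -0.005 0.037 0; 0.09 0.41 0.02 -0.013 -0.009 0.075 0; 0.13 0.62 0.03 -0.02 -0.014 0.112 0; 0.18 0.83 0.035 -0.026 -0.018 0.149 0")

```text
time: 6.7
position: [0.493, -0.0813, 0.2437]
tool_rot: [0.235, 0.971, 0.041, 0.027]
ft_force: [-0.6, 0.2, -1.1]
grip_width: 0.0094
grip_force: 25.0
```

Call:
move_arm(moves="0.09 0.19 0.015 -0.007 -0.005 0.037 0; 0.18 0.38 0.03 -0.013 -0.009 0.075 0; 0.27 0.57 0.045 -0.02 -0.014 0.112 0; 0.37 0.77 0.06 -0.026 -0.018 0.149 0")

```text
time: 7.1
position: [0.4953, 0.0041, 0.2436]
tool_rot: [0.347, 0.935, 0.06, 0.04]
ft_force: [0.4, 0.2, -1.0]
grip_width: 0.0099
grip_force: 25.0
```

Call:
move_arm(moves="0.13 0.16 0.02 -0.007 -0.005 0.037 0; 0.27 0.33 0.04 -0.013 -0.009 0.075 0; 0.4 0.49 0.06 -0.02 -0.014 0.112 0; 0.54 0.66 0.077 -0.026 -0.018 0.149 0; 0.54 0.66 0.077 -0.026 -0.018 0.149 0; 0.54 0.66 0.077 -0.026 -0.018 0.149 0")

```text
time: 7.7
position: [0.4978, 0.089, 0.2437]
tool_rot: [0.451, 0.887, 0.078, 0.054]
ft_force: [0.4, -0.1, -0.8]
grip_width: 0.0098
grip_force: 25.0
```

```bash
cat > g.py <<'E'
from goal import *
from rig import robot
o=robot.get_obs();p,Rt,C=goal();print(o["time"],o["position"],p,np.round(o["q"],2),o["grip_width"])
plan(o["position"],o["tool_rot"],p,Rt)
E
python3 g.py
```

```text
7.7 [0.49784436 0.08898208 0.24369352] [0.50139903 0.17468227 0.24420094] [-0.11  0.29  1.84  0.14  0.86 -0.82] 0.00981579671062695
shift [0.673 0.526 0.078] turn [-0.028 -0.017  0.152]
```

Call:
move_arm(moves="0.17 0.13 0.02 -0.007 -0.004 0.038 0; 0.34 0.26 0.04 -0.014 -0.008 0.076 0; 0.5 0.39 0.06 -0.021 -0.013 0.114 0; 0.673 0.526 0.078 -0.028 -0.017 0.152 0; 0.673 0.526 0.078 -0.028 -0.017 0.152 0; 0.673 0.526 0.078 -0.028 -0.017 0.152 0; 0.673 0.526 0.078 -0.028 -0.017 0.152 0")

```text
time: 8.4
position: [0.5024, 0.1734, 0.2449]
tool_rot: [0.555, 0.824, 0.097, 0.067]
ft_force: [-0.3, 0.6, -1.3]
grip_width: 0.0099
grip_force: 25.0
```

```bash
python3 g.py; python3 - <<'E'
from goal import *
from rig import robot
o=robot.get_obs();Rt=R.from_quat(o["tool_rot"]);P=np.array(o["position"])
# predicted sole outline points: toe tip (x=+110,z=38), heel(-92,38), waist, mid, in sole frame -> tool
s=np.array([[110,0,38],[-92,0,38],[9,0,38],[9,0,0],[9,0,76]])/1e3
W=P+Rt.apply(np.c_[-s[:,0],s[:,1],.0076-(s[:,2]-.038)*-1*-1])
out=[]
for n,(x,y,w,h) in dict(top=(110,60,140,140),scene=(250,120,170,130)).items():
    c=robot.camera(n);np.savez(f"pics/{n}6.npz",**c);k=560/w*.7
    i=cv2.resize(c["image"][y:y+h,x:x+w,::-1],None,fx=k,fy=k,interpolation=cv2.INTER_CUBIC)
    for u in proj(c,W):cv2.circle(i,tuple(((u-[x,y]+.5)*k).astype(int)),3,(255,255,0),1)
    print(n,proj(c,W).round(1).tolist());out.append(i)
H=max(i.shape[0] for i in out);cv2.imwrite("pics/c6.png",np.hstack([cv2.copyMakeBorder(i,0,H-i.shape[0],0,0,0) for i in out]))
E
```

```text
8.4 [0.50244434 0.1734127  0.24494536] [0.50139903 0.17468227 0.24420094] [ 0.08  0.31  1.82  0.1   0.79 -0.36] 0.009913114680719766
shift [ 0.016 -0.007  0.006] turn [ 0.     0.001 -0.001]
top [[212.0, 165.3], [147.8, 192.7], [180.0, 179.0], [180.9, 177.1], [179.0, 181.0]]
scene [[304.7, 180.9], [336.3, 149.0], [321.2, 164.3], [322.4, 173.1], [320.0, 155.1]]
```

View pics/c6.png

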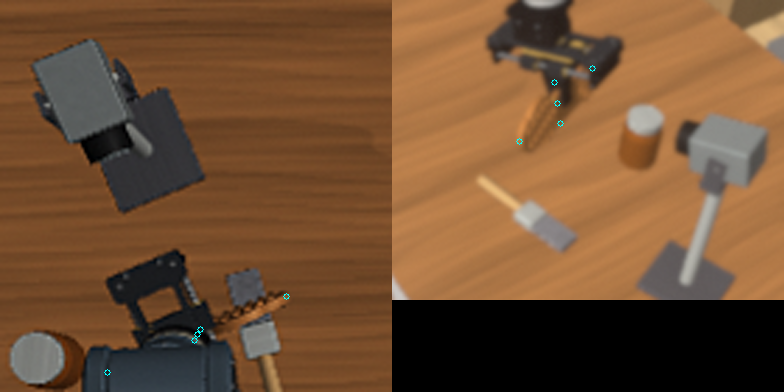

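```bash
python3 - <<'E'
from goal import *
from rig import robot
o=robot.get_obs();Rt=R.from_quat(o["tool_rot"]);P=np.array(o["position"])
c=dict(np.load("pics/scene6.npz"));x,y,w,h,k=290,135,70,60,10
i=cv2.resize(c["image"][y:y+h,x:x+w,::-1],None,fx=k,fy=k,interpolation=cv2.INTER_CUBIC);i=cv2.convertScaleAbs(i,alpha=1.2,beta=20)
def pt(sx,sy,sz):return proj(c,P+Rt.apply([-sx,sy,.0076-(sz-.038)]))[0]
for a in [(110,0,38),(-92,0,38),(0,5,18),(0,5,58),(60,5,0),(60,5,76),(-70,5,5),(-70,5,71)]:
    u=pt(*[v/1e3 for v in a]);print(a,u.round(1));cv2.circle(i,tuple(((u-[x,y]+.5)*k).astype(int)),3,(255,255,0),1)
cv2.imwrite("pics/c7.png",i)
E
```

```text
(110, 0, 38) [304.7 180.9]
(-92, 0, 38) [336.3 149. ]
(0, 5, 18) [324.5 167.9]
(0, 5, 58) [323.2 158.4]
(60, 5, 0) [315.6 181.7]
(60, 5, 76) [312.9 163.6]
(-70, 5, 5) [335.2 160.2]
(-70, 5, 71) [333.5 144.7]
```

View pics/c7.png

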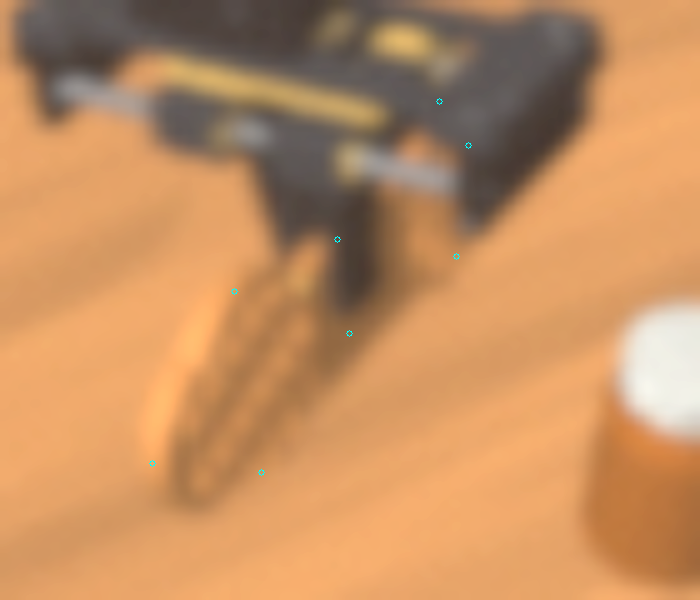

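In the crop, the ribbed tread faces the camera side. The toe's bottom is at (200,505) and the heel's lower edge at (455,255), both close to the predicted outline, so the sole hasn't slipped. I'll let it settle and check for residual error.

Call:
move_arm(moves="0.005 0 0 0 0 0 0; 0.005 0 0 0 0 0 0; 0.005 0 0 0 0 0 0; 0.005 0 0 0 0 0 0; 0.005 0 0 0 0 0 0; 0.005 0 0 0 0 0 0")

```text
time: 9.1
position: [0.5021, 0.175, 0.2453]
tool_rot: [0.554, 0.824, 0.098, 0.067]
ft_force: [-0.3, 0.4, -0.5]
grip_width: 0.0098
grip_force: 25.0
```

```bash
python3 g.py; python3 - <<'E'
from goal import *
from rig import robot
Q=[]
for k in range(6):
    robot.camera("top");Q.append(robot.get_obs()["position"])
p=goal()[0];o=robot.get_obs();print(np.mean(Q,0),np.std(Q,0),p);plan(np.mean(Q,0),o["tool_rot"],p,goal()[1]);print(np.abs(o["joint_velocities"]).max(),o["grip_force"],o["ft_force"])
E
```

```text
9.1 [0.50208317 0.17504246 0.24528361] [0.50139903 0.17468227 0.24420094] [ 0.09  0.3   1.82  0.1   0.79 -0.36] 0.009837195245136479
shift [-0.001 -0.01   0.009] turn [ 0.001  0.001 -0.001]
[0.50207593 0.17505245 0.2452682 ] [1.11380022e-05 7.47461228e-06 1.27238360e-05] [0.50139903 0.17468227 0.24420094]
shift [-0.001 -0.01   0.009] turn [ 0.001  0.001 -0.001]
0.001947680876320483 24.97797880321741 [ 0.31026398  0.09434323 -0.74193744]
```

The sole is within about 1 mm of the goal and steady, so I'm handing in.

```bash
python3 -c "
from rig import robot
print(robot.hand_in())"
```

```text
the job is handed in; nothing more can be done
None
```

I took the small sole out of the rack and handed in with it held steady (25 N grip), tread facing the lens and long side level; the arm is within about 1.5 mm of the pose I calculated for 20 cm, but that pose relies on a camera fit good to roughly 1° in tilt and a few mm in position.

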